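# Clamp a frame rail in the sloping planing jig

### The job

Clamp the pale frame rail in the sloping jig for planing: lay it flat in the channel with its lower end against the foot stop, then swing the clamp bar down flat onto it, hook the latch's wire bail behind the keeper lip on the end of the bar, and press the red lever down past centre until it is fully home, so that the bar grips the rail. Leave the dark rail, and the tools, bottle and tin beyond the jig, where they are.

Things in the scene. Friction and masses are not known exactly. Their poses are not given: they have to be found in the camera images.
- rail: The work piece: pale wooden frame rail, a plain bar 190 x 34 x 24 mm (x length, y width, z thickness), about 85 g. It lies flat on the bench at the robot's left or right (a dark look-alike on the other side), its length within 0.35 rad of world x. Origin: centre of its underside. The same end for end and upside down.
- rail_mid (a point): Centre of the pale rail, 12 mm above its origin; axes as the rail's.
- bed: Sloping plywood face of the planing jig, which is fixed to the bench: 150 mm up the slope, 340 wide, inclined 30 degrees, low edge towards the robot. Origin: centre of the face, 80 mm above the bench. Axes: x up the slope, y left along it, z straight off it. All (x, y, z) mm below are in these axes. The bar and the latch are on the line x = 0.
- seat (a point): Where the pale rail's centre must come, at (20, 50, 12) of the bed; axes as the bed's (rail's length along x). The channel runs up the slope along y = 50 between two dark guide strips 7 mm high, 41 mm apart (y = 29.5 to 70.5). At its low end stands a dark foot stop: face at x = -75, top at z = 10. The rail's upper end sticks out past the top edge.
- clamp_bar (a joint): Hinge of the aluminium clamp bar (155 long, 28 wide, 8 thick); axis along x through (0, 130, 28.5). 0 = flat across the channel on the rail, its end to -y (-0.02 to 0.02 when lying on the rail); grows as it swings up and over to the left, pi/2 = straight off the slope, stop at 2.1. Starts 1.8 to 2.1, leaning back. Stiff (0.1 N m): it stays about where left, or sinks slowly.
- bar_tip (a point): Middle of the free end of the clamp bar, 155 mm from its hinge, half-way through its thickness. Axes as the bed's when the bar is flat; they turn with the bar.
- keeper (a point): Where the crossbar must lie: against the bar's upper face (z = 32.5 with the bar flat), just on the hinge side (+y) of the dark keeper lip; at (0, -13, 37) with the bar flat. The lip stands on the bar's end: 24 wide along x, y = -25.5 to -17.5, top at z = 46. Axes as the bar's.
- lever (a joint): Hinge of the red latch lever (60 long, 26 wide, 6 thick); axis along x through (0, -78, 22). 0 = fully home: flat along the slope, tip to the right (-y). Grows as the tip swings up and towards the bar; pi/2 = straight off the slope; starts 1.65 to 1.85, stays where left. With the bail hooked it resists from about 1.1 on (1 to 3 N), passes dead centre at 0.24, then snaps home.
- lever_tip (a point): Middle of the end of the red lever, 60 mm from its hinge; at (0, -138, 22) when home.
- bail_link (a joint): Turn of the wire bail against the lever; grows as the crossbar is lifted off the keeper. Its hinge pin is on the lever, 16 mm from the lever's hinge. With readings L (lever) and B (this) the bail rises from +y by 0.27 - L + B rad. Starts 2.9 to 3.1: about straight off the slope, along the lever and reaching 30 mm farther. It stays within 20 degrees of upright; beyond, it falls.
- crossbar (a point): Centre of the bail's brass crossbar (9 mm thick, 46 long along x), the end that hooks behind the lip. Its two wires (4 thick, at x = -21 and 21) are 77.5 long from hinge pin to crossbar. With the lever where it starts, the bail swung down to +y lands behind the lip with 5 to 8 mm to spare, at z about 37.
- walnut_rail: Bystander: look-alike rail in dark walnut, 190 x 34 x 24 mm. Leave it alone.
- chisel: Bystander: wood chisel, 260 mm long, beyond and left of the jig. Leave it alone.
- plane: Bystander: iron hand plane 240 x 60 x 90 mm, beyond and right of the jig. Leave it alone.
- glue: Bystander: yellow glue bottle 56 mm across, 150 mm tall, beyond the jig. Leave it alone.
- screw_tin: Bystander: open steel tin 76 mm across, 50 mm tall, beyond the jig. Leave it alone.
Things that resemble listed ones, but are neither listed nor needed, are in the scene too. What is shaped like the rail but purple is not meant.

How it is judged:
By the outcome, as a careful person would: the job done as asked, in the order asked, and still so for the second after the job is handed in, with the robot touching nothing.
It also fails if it takes over 67 s, if anything falls off the work surface, if the arm or the gripper's body presses on something with over 40 N, if the wrist force passes 120 N, or if a joint passes its speed limit or range.

### The arm

A 7-joint arm with a two-finger parallel gripper is mounted at the origin on the work surface. World frame = base frame: x ahead of the robot, y to its left, z up, the work surface at z = 0. Lengths are in m, angles in rad, forces in N, time in s.
With the tool pointing down it reaches from about 0.35 to 0.9 m from the base axis. Payload 8.1 kg.
Tool frame: the origin (TCP) lies at the very end of the fingers, on their centre line; the grasp point (between the pads) lies 19 mm behind it (arm.tcp_to_grasp is the z of the grasp point in the tool frame, in m); z points along the fingers, y is the line along which they close (so a half turn about z gives the same grasp; the last joint's range is limited). The gripper opens to 92 mm and grips with 3 to 60 N. Pads are 19 mm wide; open, the fingers measure 130 mm over their backs; the gripper's body (75 mm by 190 mm) begins 47 mm behind the grasp point.
Start: joints at [1.17, 0.434, 0.025, 1.573, -0.012, 1.134, -0.075], TCP at [0.183, -0.598, 0.227] pointing down, gripper open.
Joint ranges: [-2.62, 2.62], [-0.44, 2.09], [-1.27, 1.32], [0.08, 2.57], [-1.32, 4.46], [0.12, 2], [-2.74, 2.74]. Speed limits (rad/s): [2.22, 2.22, 3.01, 3.01, 3.14, 3.14, 3.14].

### API

Orientations are given as a rotation vector (axis times angle).
In Python, from cell import readout, vision, sign_off, arm gives the robot as it stands. The module is installed in compiled form; this text tells all that it offers.
- The arm moves only by the shell command python3 -m creep 'ROWS' [FORCE]. ROWS is JSON, a list of rows, each a list of 5 numbers: the shift along the tool's x, y, z in units of 4 cm (1.0 is 4 cm), then the turn about the tool's z in units of 4 degrees (1.0 is 4 degrees), then the opening, from 0 (shut) to 1 (fully open). A call has 1 to 12 rows; each row shifts and turns the commanded pose from where the row before left it, along the tool's axes as they then stand; what a row does not reach is not made up. A row lasts 1/8 s, in which the tool goes at most 62.5 mm and 10.7 degrees, less where a joint would pass 70% of its speed; a pose out of reach is approached as far as the arm can. A call with a number of a shift or a turn outside -1 to 1 is refused whole. A call with a gripper value outside its range is refused whole. The fingers move at their own pace and stop on an object; FORCE is the grip in N (left out, the last holds). Time passes only in rows, so rows that do not move let the fingers close. It gives the time, the measured TCP pose, the force, the opening and the grip force at its end, in the units of the state.
- readout.observe(): the state, without advancing time (a new reading comes with each control period).
- vision.get_image(name): name is "side" or "top" or "wrist"; returns a dict with "pixels" (480x640x3 uint8, blue, green, red), "z_map" (480x640 float32, m along the optical axis (not along the pixel's ray), 0 where there is no reading), "camera_matrix" (3x3 intrinsics, pixels), "k1" (the pictures are not rectified: a ray, as slopes to the right and down, at radius r is drawn at 1 + k1 r^2 times it, then the intrinsics apply), "position" and "rotation" of the camera in the world. Camera axes: x right, y up, looking along -z (the intrinsics and any distortion apply to the point x, -y, -z); pixel columns grow to the right and rows downward; lengths in m; the calibration is good to about 2 mm. A picture is of the moment at which its call begins.
- sign_off(): hands the job in; it is judged then, once.
The state is a dict: "clock": time; "joints": joint angles; "dq": joint speeds; "joint_efforts": joint torques, N m; "position": TCP position; "ee_rot": TCP orientation; "force": force on the tool from outside, world axes, zero at the start; "ft_torque": the same for the moment, N m; "width": opening from 0.0 (shut) to 1.0 (fully open); "gripper_force": force on a finger pad.
Only numpy, scipy, OpenCV 4.12 (cv2) and the standard library are available. Lean on these libraries where they do the work, as an engineer would, in place of code of your own. Each camera call takes 0.05 s, during which the arm holds its last target. There are 200 camera calls.

## Working session

There is one attempt and no reset: what is moved stays moved. The work goes in short steps, Python scripts to look and compute and a shell command to move; the robot and the scene stay as the last step left them, time stands still between calls to the robot, and variables do not carry over. Pictures are saved under pics/ and viewed, at most 10 in all, crops included, and the job is handed in when it is done.

```bash
mkdir -p pics; ls
cat > h.py <<'E'
import numpy as np, cv2
from cell import readout, vision, arm
from scipy.spatial.transform import Rotation as R
def rays(im,uv):
    K=im["camera_matrix"];k=im["k1"]
    d=(np.atleast_2d(uv).astype(float)-[K[0,2],K[1,2]])/[K[0,0],K[1,1]]
    s=d.copy()
    for _ in range(20): s=d/(1+k*(s**2).sum(1,keepdims=True))
    return np.c_[s[:,0],-s[:,1],-np.ones(len(s))]
def Rm(im):
    r=np.array(im["rotation"]); return r if r.shape==(3,3) else R.from_rotvec(r).as_matrix()
def to_plane(im,uv,z):
    d=rays(im,uv)@Rm(im).T; p=np.array(im["position"]); return p+d*((z-p[2])/d[:,2])[:,None]
def to_depth(im,uv):
    uv=np.atleast_2d(uv).astype(int); z=im["z_map"][uv[:,1],uv[:,0]]
    return np.array(im["position"])+(rays(im,uv)*z[:,None])@Rm(im).T
def project(im,P):
    c=(np.atleast_2d(P)-np.array(im["position"]))@Rm(im); s=np.c_[c[:,0]/-c[:,2],-c[:,1]/-c[:,2]]
    s=s*(1+im["k1"]*(s**2).sum(1,keepdims=True)); K=im["camera_matrix"]
    return s*[K[0,0],K[1,1]]+[K[0,2],K[1,2]]
def cloud(im):
    v,u=np.mgrid[0:480,0:640]; uv=np.c_[u.ravel(),v.ravel()]
    P=to_depth(im,uv).reshape(480,640,3); P[im["z_map"]==0]=np.nan; return P
E
python3 - <<'E'
from h import *
print(readout.observe())
for n in("side","top","wrist"):
    im=vision.get_image(n); cv2.imwrite(f"pics/{n}0.png",im["pixels"]); print(n,im["position"],im["k1"],np.array(im["rotation"]).round(3).tolist(),im["camera_matrix"][0])
E
```

```text
pics
{'clock': 0.0, 'joints': array([ 1.1703924 ,  0.43522725,  0.02495967,  1.57407343, -0.01160839,
        1.13401098, -0.07510485]), 'dq': array([-0.00138013,  0.00046226, -0.00231034, -0.00044026, -0.00035875,
        0.00056514,  0.00163237]), 'joint_efforts': array([-2.82455294e-04, -6.67845941e+01,  9.84624512e-01, -3.14461684e+01,
       -6.06983900e-02,  4.30359878e-02,  1.41128753e-04]), 'position': array([ 0.18319595, -0.59701978,  0.22595132]), 'ee_rot': array([-3.10532978e+00, -4.65732985e-01,  5.66839178e-04]), 'force': array([-0.77499184, -0.0733816 , -0.02889228]), 'ft_torque': array([ 0.03696631, -0.03506322, -0.04250883]), 'gripper_force': 0.0, 'width': 0.9987990546236094}
side [0.37836276 1.03526651 0.74530161] -0.08443127376264237 [0.083, -1.452, -2.634] [476.22799657   0.         313.11941211]
top [0.21719941 0.04879628 1.58418155] -0.1233079645639715 [0.139, -0.167, -1.568] [590.26974445   0.         323.36713503]
wrist [ 0.2510854  -0.57623772  0.38471242] -0.027074129873678045 [-0.228, 0.169, -1.265] [347.8473593    0.         324.03298564]
```

View pics/top0.png

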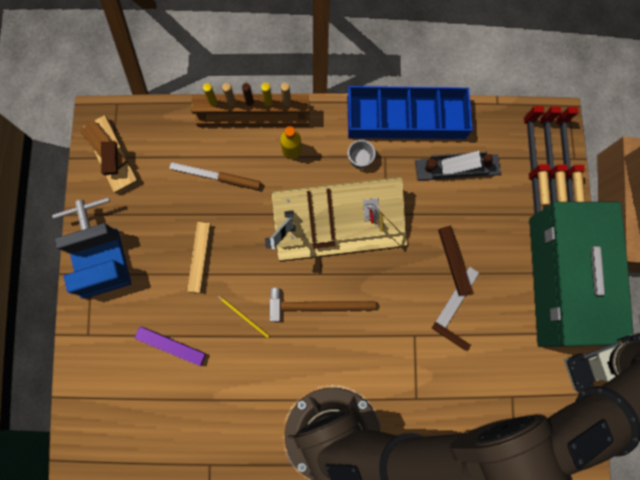

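View pics/side0.png

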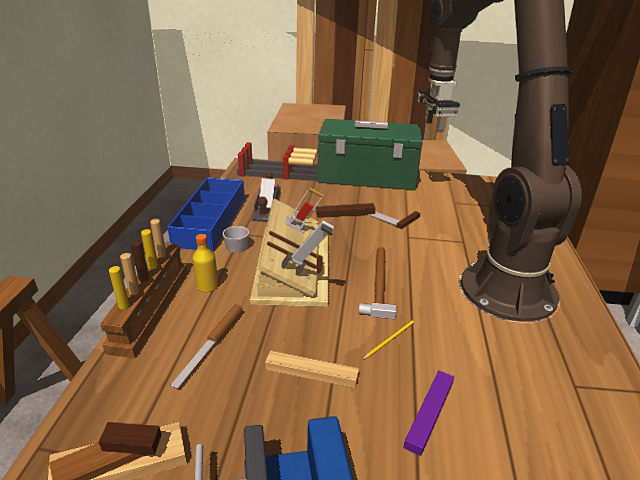

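The top view shows the pale rail at (199,257). Things it could be confused with are the purple bar (170,345), the dark walnut rail (455,260), the pale board under a dark block (108,155) and the jig's own wood (340,218). I choose (199,257), because it is pale and its length is near world x. Next I measure it and the jig.

```bash
cat > m1.py <<'E'
from h import *
im=vision.get_image("top"); px=im["pixels"]
cv2.imwrite("pics/crop_rail.png",cv2.resize(px[205:310,150:250],None,fx=4,fy=4,interpolation=cv2.INTER_CUBIC))
hsv=cv2.cvtColor(px,cv2.COLOR_BGR2HSV)
print("hsv rail",hsv[250,201],"bench",hsv[250,170],"bed",hsv[200,355])
P=cloud(im)
# rail by height over the bench
m=np.zeros((480,640),np.uint8); m[205:310,160:240]=((P[...,2]>.012)&(P[...,2]<.04))[205:310,160:240]
c=max(cv2.findContours(m,0,2)[0],key=cv2.contourArea)
b=cv2.boxPoints(cv2.minAreaRect(c)); w=to_plane(im,b,.024); print("rail px",b.round(1).tolist()); print(w.round(4))
rc=w.mean(0); e=[w[1]-w[0],w[2]-w[1]]; e=max(e,key=np.linalg.norm); print("rail c",rc,"yaw",np.arctan2(e[1],e[0]),[np.linalg.norm(w[i]-w[i-1]) for i in(1,2)])
print("depth z rail",np.nanmedian(P[...,2][m>0]), "bench",np.nanmedian(P[300:320,150:260,2]))
# bed plane
m=np.zeros((480,640),bool); m[182:260,275:405]=True
m&=(cv2.inRange(hsv,(15,60,120),(30,170,255))>0)&(P[...,2]>.035)&(P[...,2]<.13)
Q=P[m]
for _ in range(5):
    c=Q.mean(0); n=np.linalg.svd(Q-c)[2][2]; n*=np.sign(n[2]); r=(P[m]-c)@n; Q=P[m][abs(r)<.003]
print("plane n",n,"tilt",np.degrees(np.arccos(n[2])),len(Q),"xazim",np.arctan2(-n[1],-n[0]),"c",c)
cc=max(cv2.findContours(m.astype(np.uint8),0,2)[0],key=cv2.contourArea)
np.savez("bed.npz",n=n,c=c)
E
python3 m1.py
```

```text
hsv rail [ 19 131 227] bench [ 15 157 133] bed [ 21 116 196]
rail px [[186.8000030517578, 291.3999938964844], [197.3000030517578, 221.10000610351562], [211.3000030517578, 223.1999969482422], [200.6999969482422, 293.5]]
[[0.374  0.3832 0.024 ]
 [0.5649 0.3618 0.024 ]
 [0.559  0.3235 0.024 ]
 [0.3686 0.3458 0.024 ]]
rail c [0.46662708 0.35357499 0.024     ] yaw -0.11194419973921407 [np.float64(0.1920394222800276), np.float64(0.03869075222970247)]
depth z rail 0.02432950499244435 bench 0.0009448965189209346
plane n [-0.49662607 -0.05910601  0.86594978] tilt 30.00866463350339 3516 xazim 0.11845790737090194 c [ 0.57959667 -0.02686333  0.08358583]
```

Run:
```python
import cv2
a=cv2.imread("pics/side0.png")[180:310,230:350]; b=cv2.imread("pics/top0.png")[170:270,260:420]
a=cv2.resize(a,(400,433),interpolation=cv2.INTER_CUBIC); b=cv2.resize(b,(400,250),interpolation=cv2.INTER_CUBIC); c=cv2.resize(cv2.imread("pics/top0.png")[205:310,150:250],(180,183))
import numpy as np; o=np.zeros((440,800,3),np.uint8); o[:433,:400]=a;o[:250,400:]=b;o[253:436,500:680]=c; cv2.imwrite("pics/c1.png",o)
```

```text
(no output)
```

View pics/c1.png

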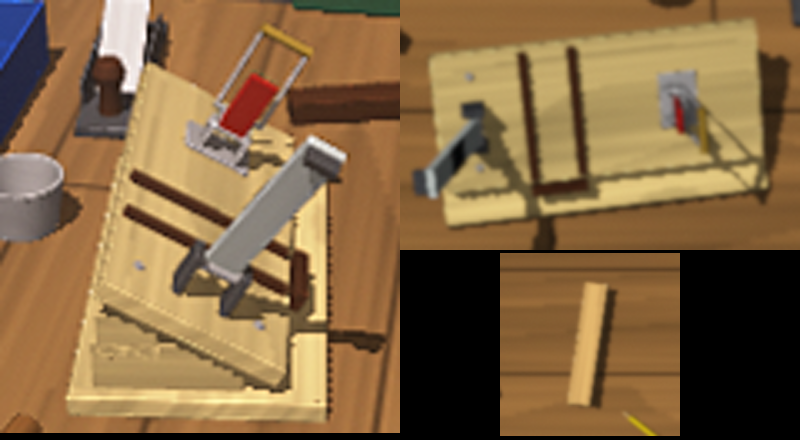

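Picture: the rail crop shows a plain pale bar with nothing on it. The jig is clear, with the bar leaning left, red lever and brass bail upright, and the channel's dark foot stop at the low end. Next I compute the exact bed frame.

```bash
cat > m2.py <<'E'
from h import *
def frame(n,az):
    x=np.array([np.cos(az),np.sin(az),0]); x-=n*(x@n); x/=np.linalg.norm(x); return np.c_[x,np.cross(n,x),n]
for nm,win in(("top",(165,275,255,425)),("side",(180,310,230,350))):
    im=vision.get_image(nm); P=cloud(im); hsv=cv2.cvtColor(im["pixels"],cv2.COLOR_BGR2HSV)
    W=np.zeros((480,640),bool); W[win[0]:win[1],win[2]:win[3]]=1
    m=W&(P[...,2]>.03)&(P[...,2]<.15)
    b=np.load("bed.npz"); n,c=b["n"],b["c"]
    if nm=="side":
        for _ in range(8):
            k=m&(abs((P-c)@n)<.004); c=P[k].mean(0); n=np.linalg.svd(P[k]-c)[2][2]; n*=np.sign(n[2])
    k=m&(abs((P-c)@n)<.004)
    az=np.arctan2(-n[1],-n[0]); F=frame(n,az)
    q=((P[k]-c)@F)[:,:2].astype(np.float32)
    (cx,cy),(w,h),a=cv2.minAreaRect(cv2.convexHull(q)); 
    a=(a+45)%90-45; F2=F@R.from_rotvec([0,0,np.radians(a)]).as_matrix()
    o=c+F@[cx,cy,0]; print(nm,"n az",az,"tilt",np.degrees(np.arccos(n[2])),"rect",w,h,"ang",a,"az2",az+np.radians(a),"o",o)
    # strips (dark brown), above plane
    q=(P-o)@F2
    dk=W&(hsv[...,2]<110)&(q[...,2]>.003)&(q[...,2]<.012)&(abs(q[...,0])<.09)&(q[...,1]>.0)&(q[...,1]<.1)
    print(" strips",dk.sum(),np.percentile(q[dk],[1,25,50,75,99],axis=0).round(4).tolist())
    rd=W&((hsv[...,0]<6)|(hsv[...,0]>174))&(hsv[...,1]>150)&(hsv[...,2]>90); print(" red",rd.sum(),q[rd].mean(0),q[rd].min(0),q[rd].max(0))
    br=W&(hsv[...,0]>17)&(hsv[...,0]<27)&(hsv[...,1]>170)&(q[...,2]>.08); print(" brass",br.sum(),np.nanmedian(q[br],0) if br.any() else "")
    bar=W&(hsv[...,1]<60)&(q[...,1]>.1)&(q[...,2]>.04); print(" bar",bar.sum(),q[bar].min(0),q[bar].max(0)); 
    np.savez("F_"+nm,o=o,F=F2)
E
python3 m2.py
```

```text
top n az 0.11845790737090194 tilt 30.00866463350339 rect 0.340754896402359 0.16521340608596802 ang -0.23134613037109375 az2 0.11442015568417829 o [ 0.56975565 -0.02212471  0.0782654 ]
 strips 395 [[-0.082, 0.0196, 0.0031], [-0.0556, 0.0249, 0.0055], [-0.0111, 0.0524, 0.0074], [0.0325, 0.0747, 0.0092], [0.0732, 0.0957, 0.0116]]
 red 28 [nan nan nan] [nan nan nan] [nan nan nan]
 brass 35 [ 0.00465272 -0.08923649  0.11848755]
 bar 309 [-0.01262739  0.12574525  0.04073792] [0.02889138 0.19134911 0.184351  ]
side n az 0.11472947709096014 tilt 29.892233371698033 rect 0.16192634403705597 0.3460398018360138 ang 0.23549672961235046 az2 0.11883967040037448 o [ 0.5695194  -0.01840865  0.0760605 ]
 strips 235 [[-0.0807, 0.0218, 0.0031], [-0.0694, 0.0279, 0.0048], [0.004, 0.0556, 0.0063], [0.0412, 0.077, 0.0079], [0.0734, 0.0815, 0.0111]]
 red 162 [nan nan nan] [nan nan nan] [nan nan nan]
 brass 45 [ 0.00563    -0.08985421  0.11469296]
 bar 568 [-0.00835618  0.13107212  0.04014012] [0.02660095 0.19289471 0.17844513]
```

```bash
cat > m3.py <<'E'
from h import *
for nm,win in(("top",(165,275,255,425)),("side",(180,310,230,350))):
    im=vision.get_image(nm); P=cloud(im); hsv=cv2.cvtColor(im["pixels"],cv2.COLOR_BGR2HSV)
    W=np.zeros((480,640),bool); W[win[0]:win[1],win[2]:win[3]]=1
    f=np.load(f"F_{nm}.npz"); q=(P-f["o"])@f["F"]
    k=W&(abs(q[...,2])<.003); Q=q[k]
    hi=[];lo=[]
    for y in np.arange(-.16,.16,.02):
        s=Q[(abs(Q[:,1]-y)<.01)]; hi.append(s[:,0].max()); lo.append(s[:,0].min())
    print(nm,"hi",np.round(np.array(hi)*1e3,0),"lo",np.round(np.array(lo)*1e3,0))
    hy=[Q[abs(Q[:,0]-x)<.01][:,1] for x in np.arange(-.06,.061,.02)]; print(" y",[ (round(a.min()*1e3),round(a.max()*1e3)) for a in hy])
    # dark strip/foot profile
    dk=W&(hsv[...,2]<120)&(hsv[...,1]>90)&(q[...,2]>-.004)&(q[...,2]<.015)&(q[...,1]>.0)&(q[...,1]<.1)
    h,e=np.histogram(q[dk&(q[...,0]>-.06)][:,1],bins=np.arange(.0,.1,.004)); print(" ",dict(zip((e[:-1]*1e3).round().astype(int).tolist(),h.tolist())))
    s=dk&(q[...,1]>.035)&(q[...,1]<.065); print("  foot x,z",np.percentile(q[s],[5,50,95],axis=0).round(4)[:,[0,2]].tolist())
    rd=W&((hsv[...,0]<6)|(hsv[...,0]>174))&(hsv[...,1]>150)&(hsv[...,2]>90); print(" red",np.nanmedian(q[rd],0),np.nanmin(q[rd],0),np.nanmax(q[rd],0))
E
python3 m3.py
```

```text
top hi [82. 82. 82. 82. 83. 81. 82. 82. 81. 80. 81. 81. 81. 81. 81. 81.] lo [-171. -175. -174. -168. -170. -171. -171. -170. -168. -166. -165. -162.
 -160. -158. -155. -152.]
 y [(-169, 170), (-169, 155), (-170, 169), (-169, 170), (-170, 170), (-170, 170), (-169, 170)]
  {0: 0, 4: 0, 8: 0, 12: 0, 16: 28, 20: 77, 24: 79, 28: 31, 32: 0, 36: 0, 40: 0, 44: 0, 48: 0, 52: 0, 56: 0, 60: 0, 64: 7, 68: 51, 72: 76, 76: 73, 80: 4, 84: 0, 88: 0, 92: 3}
  foot x,z [[-0.1614, -0.0028], [-0.0785, 0.0068], [-0.0698, 0.0137]]
 red [ 0.01224689 -0.07282343  0.0797099 ] [-0.0036206  -0.07541282  0.04813172] [ 0.01908714 -0.07028008  0.08609028]
side hi [80. 80. 80. 80. 80. 80. 80. 80. 80. 81. 78. 80. 81. 80. 81. 80.] lo [-164. -166. -162. -162. -164. -160. -159. -164. -162. -166. -160. -162.
 -162. -162. -163. -161.]
 y [(-174, 171), (-172, 171), (-150, 171), (-173, 171), (-170, 172), (-176, 172), (-171, 170)]
  {0: 0, 4: 0, 8: 0, 12: 0, 16: 0, 20: 17, 24: 75, 28: 30, 32: 0, 36: 0, 40: 0, 44: 0, 48: 0, 52: 0, 56: 0, 60: 0, 64: 0, 68: 1, 72: 28, 76: 72, 80: 6, 84: 0, 88: 0, 92: 4}
  foot x,z [[-0.1612, -0.0003], [-0.0751, 0.007], [-0.0697, 0.0107]]
 red [ 0.00617651 -0.07432805  0.05329637] [-0.00618507 -0.08134303  0.02329744] [ 0.01851344 -0.06674677  0.08210471]
```

```bash
cat > go.py <<'E'
# prints tool-frame shift (units) to reach world x y z yaw
import sys; from h import *
s=readout.observe(); M=R.from_rotvec(s["ee_rot"]).as_matrix(); psi=np.arctan2(M[1,0],M[0,0])
t=np.array([float(a) for a in sys.argv[1:4]])
print("t",s["clock"],"pos",s["position"].round(4),"psi",round(psi,4),"F",s["force"].round(1),"w",round(s["width"],3),"gf",round(s["gripper_force"],1))
y=float(sys.argv[4]) if len(sys.argv)>4 else psi
c=lambda a:np.array([[np.cos(a),np.sin(a),0],[np.sin(a),-np.cos(a),0],[0,0,-1]])
d=t-s["position"]
print("units (current yaw)",(c(psi)@d/.04).round(2),"(after turn)",(c(y)@d/.04).round(2),"turn",round((psi-y)/np.radians(4),2))
E
python3 -m creep '[[0,0,-0.45,0.98,1],[0,0,-0.45,0.98,1],[0,0,-0.45,0.98,1],[0,0,-0.45,0.98,1],[0,0,-0.45,0.98,1],[0,0,-0.45,0.98,1],[0.24,-1,0,0,1],[0.24,-1,0,0,1],[0.24,-1,0,0,1],[0.24,-1,0,0,1],[0.24,-1,0,0,1],[0.24,-1,0,0,1]]'
python3 go.py .521 .349 .333 -.112
```

```text
clock: 1.9
position: [0.2679, -0.3642, 0.3349]
ee_rot: [3.136, -0.177, 0.001]
force: [0.3, -0.7, 0.4]
width: 1.002
gripper_force: 0.0
t 1.9 pos [ 0.2679 -0.3642  0.3349] psi -0.1127 F [ 0.3 -0.7  0.4] w 1.002 gf 0.0
units (current yaw) [  4.28 -18.43   0.05] (after turn) [  4.29 -18.42   0.05] turn -0.01
```

```bash
python3 -m creep '[[0.23,-1,0,0,1],[0.23,-1,0,0,1],[0.23,-1,0,0,1],[0.23,-1,0,0,1],[0.23,-1,0,0,1],[0.23,-1,0,0,1],[0.23,-1,0,0,1],[0.23,-1,0,0,1],[0.23,-1,0,0,1],[0.23,-1,0,0,1],[0.23,-1,0,0,1],[0.23,-1,0,0,1]]' >/dev/null
python3 -m creep '[[0.24,-1,0,0,1],[0.24,-1,0,0,1],[0.24,-1,0,0,1],[0.24,-1,0,0,1],[0.24,-1,0,0,1],[0.24,-1,0,0,1],[0,0,0.8,0,1],[0,0,1,0,1],[0,0,1,0,1],[0,0,1,0,1],[0,0,0.5,0,1],[0,0,0,0,1]]'
python3 go.py .521 .349 .011 -.112
python3 - <<'E'
from h import *
im=vision.get_image("wrist"); cv2.imwrite("pics/w1.png",im["pixels"])
P=cloud(im); m=((P[...,2]>.014)&(P[...,2]<.035)).astype(np.uint8)
c=max(cv2.findContours(m,0,2)[0],key=cv2.contourArea); b=cv2.boxPoints(cv2.minAreaRect(c)); w=to_plane(im,b,.024); print(b.round(),w.round(4),w.mean(0))
E
```

```text
clock: 4.9
position: [0.5149, 0.3301, 0.1612]
ee_rot: [3.135, -0.177, -0.004]
force: [0.6, 0.0, -0.1]
width: 1.001
gripper_force: 0.0
t 4.9 pos [0.5149 0.3301 0.1612] psi -0.1128 F [ 0.6  0.  -0.1] w 1.001 gf 0.0
units (current yaw) [ 0.1  -0.49  3.76] (after turn) [ 0.1  -0.49  3.76] turn -0.01
[[508.  24.]
 [639.  12.]
 [660. 250.]
 [530. 262.]] [[0.6589 0.1712 0.024 ]
 [0.6581 0.0685 0.024 ]
 [0.4594 0.0258 0.024 ]
 [0.4623 0.1477 0.024 ]] [0.55967305 0.10331006 0.024     ]
```

View pics/w1.png

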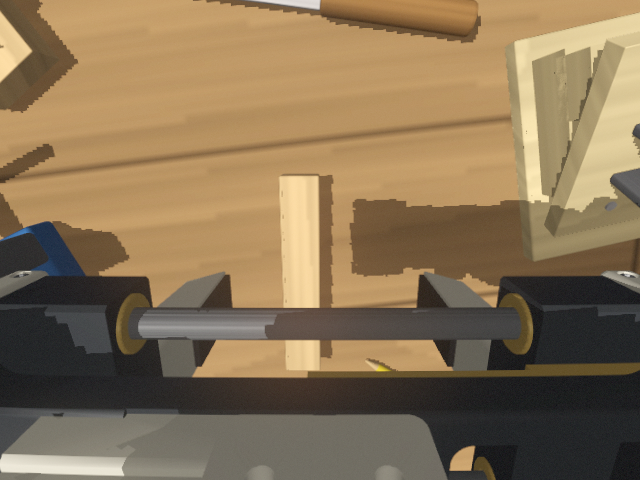

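The wrist view shows the pale rail (columns 280–320, far end at row 176) between the fingers (195–455), slightly left of centre. So I shift left and go down.

```bash
python3 - <<'E'
from h import *
im=vision.get_image("wrist"); print(to_plane(im,[[281,176],[319,176],[283,280],[320,280]],.024).round(4).tolist())
E
python3 -m creep '[[0.1,-0.49,0.5,0,1],[0,0,1,0,1],[0,0,1,0,1],[0,0,0.7,0,1],[0,0,0.5,0,1],[0,0,0,0,0.2],[0,0,0,0,0.2],[0,0,0,0,0.2],[0,0,0,0,0.2],[0,0,0,0,0.2],[0,0,0,0,0.2]]' 20
python3 go.py .521 .349 .011 -.112
```

```text
[[0.564, 0.3621, 0.024], [0.5604, 0.3302, 0.024], [0.4706, 0.3739, 0.024], [0.4668, 0.3402, 0.024]]
clock: 6.38
position: [0.5218, 0.35, 0.0148]
ee_rot: [-3.137, 0.177, -0.0]
force: [0.3, 0.5, 0.6]
width: 0.396
gripper_force: 0.0
t 6.375 pos [0.5218 0.35   0.0148] psi -0.1128 F [0.3 0.5 0.6] w 0.396 gf 0.0
units (current yaw) [-0.02  0.03  0.1 ] (after turn) [-0.02  0.03  0.1 ] turn -0.01
```

```bash
python3 -m creep '[[0,0,0.08,0,0.4],[0,0,0,0,0.1],[0,0,0,0,0.1],[0,0,0,0,0.1],[0,0,-0.3,0,0.1],[0,0,-0.7,0,0.1],[0,0,-1,0,0.1],[0,0,-1,0,0.1],[0,0,-1,0,0.1],[0,0,-1,0,0.1],[0,0,-0.5,0,0.1],[0,0,0,0,0.1]]' 20
python3 - <<'E'
from h import *
b=np.load("F_top.npz")
az=.1165;t=np.radians(30)
x=np.array([np.cos(az)*np.cos(t),np.sin(az)*np.cos(t),np.sin(t)]);y=np.array([-np.sin(az),np.cos(az),0]);n=np.cross(x,y)
o=np.array([.5748,-.0197,.080]); np.savez("J",o=o,F=np.c_[x,y,n])
F=np.c_[x,y,n]
for q in([.074,.05,.013],[.02,.05,.012],[-.075,.05,.0],[.075,.05,0],[0,.05,.0325]): print(q,(o+F@np.array(q)).round(4))
im=vision.get_image("side"); cv2.imwrite("pics/s2.png",im["pixels"][150:450,200:500])
E
python3 go.py .60 .03 .2 .1165
```

```text
clock: 7.88
position: [0.5223, 0.3508, 0.2339]
ee_rot: [-3.134, 0.177, -0.005]
force: [0.0, -0.4, -0.8]
width: 0.366
gripper_force: 20.0
[0.074, 0.05, 0.013] [0.6262 0.0367 0.1283]
[0.02, 0.05, 0.012] [0.5802 0.0313 0.1004]
[-0.075, 0.05, 0.0] [0.5045 0.0224 0.0425]
[0.075, 0.05, 0] [0.6335 0.0375 0.1175]
[0, 0.05, 0.0325] [0.5528 0.0281 0.1081]
t 7.925 pos [0.5218 0.3501 0.2322] psi -0.1127 F [ 0.7 -0.9 -1.8] w 0.369 gf 20.0
units (current yaw) [2.84 7.73 0.81] (after turn) [1.01 8.18 0.81] turn -3.28
```

View pics/s2.png

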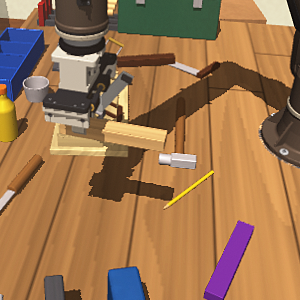

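Picture: the rail is held level across its width, with its near end towards the robot. I now carry it over the jig above the bar.

```bash
python3 -m creep '[[0,0,-0.9,-0.82,0.1],[0,0,-0.8,-0.82,0.1],[0,0,0,-0.82,0.1],[0,0,0,-0.82,0.1],[0.09,1,0,0,0.1],[0.09,1,0,0,0.1],[0.09,1,0,0,0.1],[0.09,1,0,0,0.1],[0.09,1,0,0,0.1],[0.09,1,0,0,0.1],[0.09,1,0,0,0.1],[0.09,1,0,0,0.1]]' 20
python3 -m creep '[[0,0.09,0.3,0,0.1],[0,0,0.8,0,0.1],[0,0,0.9,0,0.1],[0,0,0.9,0,0.1],[0,0,0.4,0,0.1],[0,0,0,0,0.1]]' 20 >/dev/null
python3 go.py .5885 .0323 .126 .1165
python3 - <<'E'
from h import *
im=vision.get_image("wrist"); cv2.imwrite("pics/w3.png",im["pixels"])
E
```

```text
clock: 9.43
position: [0.5869, 0.034, 0.298]
ee_rot: [3.136, 0.182, -0.004]
force: [0.4, 0.3, 0.1]
width: 0.371
gripper_force: 20.0
t 10.175 pos [0.5869 0.0323 0.1664] psi 0.117 F [ 0.   0.6 -0.6] w 0.367 gf 20.0
units (current yaw) [0.04 0.01 1.01] (after turn) [0.04 0.   1.01] turn 0.01
```

View pics/w3.png

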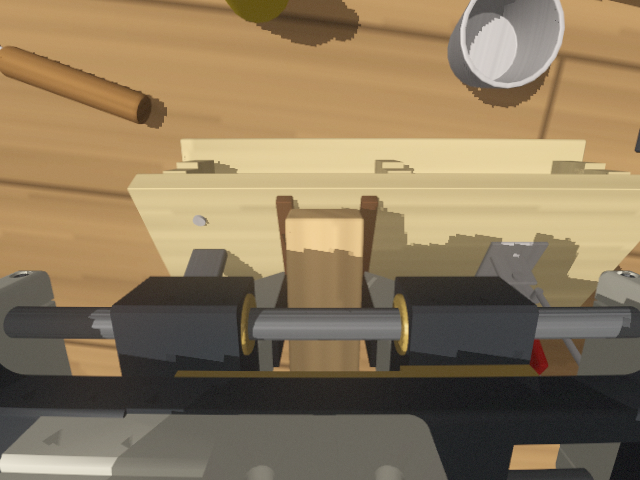

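Wrist view: the rail's far end (286–363, row 212) lies between the two strips (about 286 and 370), about 1.5 mm left of their middle. I correct that, lower until contact and let the rail pivot.

```bash
python3 -m creep '[[0.04,0.04,0.4,0,0.1],[0,0,0.4,0,0.1],[0,0,0.15,0,0.1],[0,0,0,0,0.1]]' 8
python3 -m creep '[[0,0,0.1,0,0.1],[0,0,0.1,0,0.1],[0,0,0.1,0,0.1],[0,0,0.1,0,0.1],[0,0,0,0,0.1]]' 6
python3 go.py .5885 .0323 .111 .1165
python3 - <<'E'
from h import *
J=np.load("J.npz")
im=vision.get_image("side"); P=cloud(im); hsv=cv2.cvtColor(im["pixels"],cv2.COLOR_BGR2HSV); q=(P-J["o"])@J["F"]
m=(q[...,1]>.055)&(q[...,1]<.075)&(abs(q[...,0])<.13)&(q[...,2]>.012)&(q[...,2]<.12)&(hsv[...,1]>80)&(hsv[...,0]>14)&(hsv[...,0]<26)&(hsv[...,2]>100)
Q=q[m]; print(m.sum())
for x in np.arange(-.13,.13,.02):
    s=Q[abs(Q[:,0]-x)<.01]
    if len(s)>3: print(round(x,2),s[:,2].min().round(4),s[:,2].max().round(4),len(s))
E
```

```text
clock: 10.72
position: [0.5892, 0.0305, 0.1289]
ee_rot: [3.136, 0.183, -0.002]
force: [0.0, 0.2, -0.2]
width: 0.373
gripper_force: 8.0
clock: 11.35
position: [0.5895, 0.0305, 0.1131]
ee_rot: [3.136, 0.182, -0.001]
force: [0.1, 0.4, -1.3]
width: 0.371
gripper_force: 6.0
t 11.35 pos [0.5895 0.0305 0.1131] psi 0.1162 F [ 0.1  0.4 -1.3] w 0.371 gf 6.0
units (current yaw) [-0.02 -0.05  0.05] (after turn) [-0.02 -0.05  0.05] turn -0.0
446
-0.11 0.0237 0.0504 41
-0.09 0.0224 0.0486 80
-0.07 0.017 0.0466 78
-0.05 0.0164 0.0435 73
-0.01 0.0121 0.0371 26
0.01 0.0124 0.0353 68
0.03 0.0121 0.0323 35
0.05 0.0122 0.0271 19
0.07 0.0125 0.0224 25
```

```bash
python3 -m creep '[[0.2,0,-0.2,0,0.1],[0.28,0,-0.16,0,0.1],[0.28,0,-0.12,0,0.1],[0.28,0,-0.12,0,0.1],[0,0,0.08,0,0.1],[0,0,0.08,0,0.1],[0,0,0,0,0.1]]' 6
cat > chk.py <<'E'
from h import *
J=np.load("J.npz")
for nm in("side","top"):
    im=vision.get_image(nm); P=cloud(im); hsv=cv2.cvtColor(im["pixels"],cv2.COLOR_BGR2HSV); q=(P-J["o"])@J["F"]
    m=(q[...,1]>.02)&(q[...,1]<.08)&(abs(q[...,0]-.02)<.125)&(q[...,2]>.012)&(q[...,2]<.12)&(hsv[...,1]>80)&(hsv[...,0]>14)&(hsv[...,0]<26)&(hsv[...,2]>100)
    Q=q[m]; print(nm,m.sum(),"x",Q[:,0].min(),Q[:,0].max())
    for x in np.arange(-.11,.13,.03):
        s=Q[abs(Q[:,0]-x)<.015]
        if len(s)>3: print(" ",round(x,2),"ztop",np.percentile(s[:,2],95).round(4),"y",s[:,1].min().round(4),s[:,1].max().round(4),len(s))
E
python3 chk.py
```

```text
clock: 12.28
position: [0.6302, 0.0352, 0.1304]
ee_rot: [3.136, 0.183, -0.002]
force: [-0.1, 0.5, -1.4]
width: 0.366
gripper_force: 6.0
side 568 x -0.06812205229073282 0.12155087095158029
  -0.08 ztop 0.0432 y 0.0564 0.0687 10
  -0.05 ztop 0.0437 y 0.0317 0.0709 116
  -0.02 ztop 0.038 y 0.0292 0.0689 29
  0.01 ztop 0.0351 y 0.0342 0.0709 163
  0.04 ztop 0.0306 y 0.0328 0.0715 138
  0.07 ztop 0.0277 y 0.0334 0.07 83
  0.1 ztop 0.0884 y 0.0292 0.0732 23
top 707 x -0.08571359617735647 0.07256397463031279
  -0.08 ztop 0.0415 y 0.0357 0.0722 6
  -0.05 ztop 0.0495 y 0.0309 0.0646 150
  -0.02 ztop 0.045 y 0.0309 0.078 155
  0.01 ztop 0.0404 y 0.0308 0.08 159
  0.04 ztop 0.0375 y 0.0308 0.0646 155
  0.07 ztop 0.0343 y 0.0328 0.0642 82
```

```bash
python3 -m creep '[[0,0,0.06,0,0.1],[0,0,0.04,0,0.1],[0,0,0,0,0.42],[0,0,0,0,0.46],[0,0,0,0,0.5],[0,0,0,0,0.5],[0,0,0,0,0.5]]' 5
python3 chk.py
```

```text
clock: 13.25
position: [0.631, 0.0354, 0.1271]
ee_rot: [-3.136, -0.182, 0.0]
force: [0.5, 0.0, 0.4]
width: 0.499
gripper_force: 0.0
side 451 x -0.07562549385235401 0.11300006584471546
  -0.08 ztop 0.0242 y 0.0303 0.0704 41
  -0.05 ztop 0.0248 y 0.0353 0.0718 78
  -0.02 ztop 0.0242 y 0.0324 0.0647 21
  0.01 ztop 0.0246 y 0.0321 0.0712 122
  0.04 ztop 0.0247 y 0.0329 0.0705 106
  0.07 ztop 0.0241 y 0.0334 0.071 64
  0.1 ztop 0.1019 y 0.0247 0.0783 19
top 704 x -0.08466972187513631 0.0720922023947714
  -0.08 ztop 0.0298 y 0.0314 0.0784 56
  -0.05 ztop 0.0301 y 0.0309 0.0781 146
  -0.02 ztop 0.0305 y 0.0309 0.0647 142
  0.01 ztop 0.0312 y 0.0309 0.0646 147
  0.04 ztop 0.0304 y 0.0307 0.0643 141
  0.07 ztop 0.0302 y 0.033 0.0638 72
```

```bash
cat > gb.py <<'E'
# waypoints in bed mm (TCP) -> tool-frame shifts; current TCP in bed axes
import sys,json; from h import *
J=np.load("J.npz"); s=readout.observe(); p=(s["position"]-J["o"])@J["F"]*1e3
print("t",s["clock"],"bed",p.round(1),"F bed",(s["force"]@J["F"]).round(1),"w",round(s["width"],3),"gf",round(s["gripper_force"],1))
for w in json.loads(sys.argv[1]) if len(sys.argv)>1 else []:
    d=np.array(w)-p; p=np.array(w,float)
    print(w,"->",np.round([(.866*d[0]-.5*d[2])/40,-d[1]/40,-(.5*d[0]+.866*d[2])/40],2))
E
python3 -m creep '[[0,0,0,0,0.1],[0,0,0,0,0.1],[0,0,0,0,0.1],[-0.06,0,0.03,0,0.1],[-0.06,0,0.03,0,0.1],[0,0,0,0,0.1]]' 6
python3 gb.py
python3 -m creep '[[0,0,0,0,0.5],[0,0,0,0,0.5],[0,0,-0.2,0,0.5],[0,0,-0.4,0,0.5],[0,0,-0.6,0,0.5]]' 6
python3 chk.py|grep -v 0.1,; python3 gb.py '[[0,60,240],[-6,250,240],[-6,235,142],[-6,205,142]]'
python3 - <<'E'
from h import *
J=np.load("J.npz")
for nm in("side","top"):
    im=vision.get_image(nm); P=cloud(im); hsv=cv2.cvtColor(im["pixels"],cv2.COLOR_BGR2HSV); q=(P-J["o"])@J["F"]*1e3
    m=(hsv[...,1]<60)&(q[...,1]>110)&(q[...,2]>60)&(q[...,2]<200)&(abs(q[...,0])<25)&(q[...,1]<220); Q=q[m]
    for z in range(70,200,20):
        s=Q[abs(Q[:,2]-z)<10]; 
        if len(s)>3: print(nm,z,s.min(0).round(),s.max(0).round(),np.median(s,0).round())
    br=(hsv[...,0]>17)&(hsv[...,0]<27)&(hsv[...,1]>170)&(q[...,2]>100)&(abs(q[...,1]+88)<15)&(abs(q[...,0])<35); print(nm,"brass",br.sum(),q[br].min(0).round(1) if br.any() else 0,q[br].max(0).round(1) if br.any() else 0)
E
```

```text
clock: 14.1
position: [0.6287, 0.0352, 0.1262]
ee_rot: [-3.136, -0.182, -0.009]
force: [6.1, 0.1, 3.0]
width: 0.372
gripper_force: 6.0
t 14.1 bed [75.  48.3 10. ] F bed [ 6.8 -0.7 -0.4] w 0.372 gf 6.0
clock: 14.72
position: [0.6259, 0.0348, 0.1738]
ee_rot: [-3.136, -0.183, 0.001]
force: [0.9, -0.2, -0.2]
width: 0.503
gripper_force: 0.0
side 581 x -0.0759697764834838 0.11388691851005014
  -0.08 ztop 0.0245 y 0.0307 0.068 44
  -0.05 ztop 0.0245 y 0.0348 0.0695 77
  -0.02 ztop 0.0246 y 0.0322 0.0667 21
  0.01 ztop 0.0248 y 0.0322 0.0709 111
  0.04 ztop 0.0246 y 0.0342 0.0714 114
  0.07 ztop 0.0245 y 0.0299 0.0699 108
  0.1 ztop 0.0246 y 0.0337 0.0706 106
top 732 x -0.08576639910386637 0.08224442214977767
  -0.08 ztop 0.0296 y 0.0316 0.0775 48
  -0.05 ztop 0.0303 y 0.031 0.0787 146
  -0.02 ztop 0.0308 y 0.0308 0.0768 143
  0.01 ztop 0.0303 y 0.0309 0.0769 143
  0.04 ztop 0.0303 y 0.0317 0.0648 140
  0.07 ztop 0.0302 y 0.0327 0.0643 112
t 14.825 bed [99.6 48.6 53.9] F bed [ 0.1 -0.1 -0.1] w 0.502 gf 0.0
[0, 60, 240] -> [-4.48 -0.28 -2.78]
[-6, 250, 240] -> [-0.13 -4.75  0.08]
[-6, 235, 14
[... 199 characters left out ...]
100.] [ 13. 167. 120.] [  0. 159. 109.]
side 130 [-14. 160. 120.] [ 13. 170. 140.] [  0. 166. 130.]
side 150 [-15. 167. 140.] [ 13. 176. 160.] [  3. 171. 148.]
side 170 [-15. 172. 161.] [ 13. 196. 177.] [  1. 184. 172.]
side brass 13 [-22.4 -92.7 110.4] [ 19.6 -84.7 115.7]
top 70 [ -9. 133.  61.] [ 15. 146.  79.] [  6. 137.  70.]
top 90 [ -9. 139.  80.] [ 15. 151. 100.] [  7. 144.  92.]
top 110 [ -6. 145. 103.] [ 16. 156. 119.] [  6. 149. 110.]
top 130 [ -9. 149. 120.] [ 15. 163. 140.] [  5. 156. 129.]
top 150 [-10. 157. 140.] [ 16. 173. 160.] [  6. 163. 149.]
top 170 [-14. 164. 160.] [ 15. 190. 180.] [  2. 176. 174.]
top 190 [-12. 171. 180.] [  8. 182. 181.] [ -2. 173. 181.]
top brass 0 0 0
```

```bash
python3 -m creep '[[0,0,-0.9,0,0.3],[0,0,-0.9,0,0],[0,0,-0.9,0,0],[-0.92,-0.93,0,0,0],[-0.92,-0.93,0,0,0],[-0.92,-0.93,0,0,0],[-0.92,-0.93,0,0,0],[-0.92,-0.93,0,0,0],[0.41,0,0.71,0,0],[0.41,0,0.71,0,0],[0.41,0,0.71,0,0],[0,0,0,0,0]]' 20
python3 gb.py '[[-6,205,142],[-6,155,142],[-6,109,136],[-6,68,112],[-6,40,76],[-6,30,42],[-6,30,32]]'
```

```text
clock: 16.42
position: [0.4699, 0.2029, 0.1932]
ee_rot: [3.135, 0.182, -0.007]
force: [-0.3, -0.4, 0.4]
width: 0.007
gripper_force: 0.0
t 16.425 bed [-11.3 233.3 137.2] F bed [-0.1 -0.3  0.5] w 0.007 gf 0.0
[-6, 205, 142] -> [ 0.05  0.71 -0.17]
[-6, 155, 142] -> [ 0.    1.25 -0.  ]
[-6, 109, 136] -> [0.08 1.15 0.13]
[-6, 68, 112] -> [0.3  1.02 0.52]
[-6, 40, 76] -> [0.45 0.7  0.78]
[-6, 30, 42] -> [0.42 0.25 0.74]
[-6, 30, 32] -> [ 0.12 -0.    0.22]
```

```bash
python3 -m creep '[[0.03,0.35,-0.1,0,0],[0.02,0.36,-0.07,0,0],[0,0.35,0,0,0],[0,0.3,0,0,0],[0,0.3,0,0,0],[0,0.3,0,0,0],[0.03,0.3,0.04,0,0],[0.03,0.3,0.05,0,0],[0.02,0.25,0.04,0,0],[0,0,0,0,0]]'
cat > bar.py <<'E'
from h import *
J=np.load("J.npz")
for nm in("side","top"):
    im=vision.get_image(nm); P=cloud(im); hsv=cv2.cvtColor(im["pixels"],cv2.COLOR_BGR2HSV); q=(P-J["o"])@J["F"]*1e3
    m=(hsv[...,1]<60)&(q[...,1]>-30)&(q[...,2]>20)&(q[...,2]<200)&(abs(q[...,0])<15)&(q[...,1]<135)&(hsv[...,2]>100); Q=q[m]
    print(nm,len(Q))
    for y in range(-20,131,25):
        s=Q[abs(Q[:,1]-y)<12]
        if len(s)>3: print("  y",y,"x",s[:,0].min().round(),s[:,0].max().round(),"z",s[:,2].min().round(),np.median(s[:,2]).round(1),s[:,2].max().round())
E
python3 gb.py '[[-6,68,112],[-6,40,76],[-6,30,42],[-6,30,32]]'; python3 bar.py
```

```text
clock: 17.68
position: [0.489, 0.0918, 0.1968]
ee_rot: [3.136, 0.18, -0.001]
force: [0.0, 1.2, -0.9]
width: 0.003
gripper_force: 0.0
t 17.675 bed [ -4.1 120.7 137.3] F bed [-0.3  1.2 -0.9] w 0.003 gf 0.0
[-6, 68, 112] -> [0.28 1.32 0.57]
[-6, 40, 76] -> [0.45 0.7  0.78]
[-6, 30, 42] -> [0.42 0.25 0.74]
[-6, 30, 32] -> [ 0.12 -0.    0.22]
side 494
  y 105 x -15.0 13.0 z 67.0 102.8 144.0
  y 130 x -15.0 14.0 z 24.0 54.4 89.0
top 0
```

```bash
python3 -m creep '[[0.07,0.33,0.14,0,0],[0.07,0.33,0.14,0,0],[0.07,0.33,0.14,0,0],[0.07,0.33,0.15,0,0],[0.11,0.18,0.19,0,0],[0.11,0.18,0.19,0,0],[0.11,0.18,0.2,0,0],[0.12,0.16,0.2,0,0],[0.14,0.08,0.24,0,0],[0.14,0.08,0.25,0,0],[0.1,0.06,0.18,0,0],[0,0,0,0,0]]'
python3 gb.py '[[-6,30,42],[-6,30,32]]'; python3 bar.py
```

```text
clock: 19.27
position: [0.5434, 0.009, 0.1156]
ee_rot: [-3.136, -0.183, 0.002]
force: [-0.6, 0.3, 0.2]
width: 0.007
gripper_force: 0.0
t 19.275 bed [-6.3 32.2 44.8] F bed [-0.4  0.4  0.5] w 0.007 gf 0.0
[-6, 30, 42] -> [0.04 0.05 0.06]
[-6, 30, 32] -> [ 0.12 -0.    0.22]
side 331
  y 5 x 4.0 13.0 z 24.0 30.5 35.0
  y 30 x -14.0 13.0 z 23.0 30.2 33.0
  y 55 x -15.0 14.0 z 26.0 32.2 66.0
  y 80 x -12.0 13.0 z 24.0 31.2 35.0
  y 105 x -14.0 13.0 z 26.0 31.7 34.0
  y 130 x -14.0 15.0 z 24.0 109.6 146.0
top 26
  y 130 x -13.0 14.0 z 30.0 36.1 40.0
```

```bash
python3 -m creep '[[0.03,0,0.1,0,0],[0,0,0.07,0,0],[0,0,0.05,0,0],[0,0,0.04,0,0],[0,0,0.04,0,0],[0,0,0,0,0]]'
python3 gb.py '[[-6,30,40],[-6,20,165],[-6,-145,165],[-6,-145,103],[-6,-118,103],[-6,-85,100]]'
```

```text
clock: 20.12
position: [0.5454, 0.0093, 0.107]
ee_rot: [3.135, 0.182, 0.004]
force: [-9.8, -0.9, 30.3]
width: 0.005
gripper_force: 15.7
t 20.125 bed [-8.8 32.3 36.3] F bed [ 6.6  0.2 31.2] w 0.005 gf 15.7
[-6, 30, 40] -> [ 0.02  0.06 -0.11]
[-6, 20, 165] -> [-1.56  0.25 -2.71]
[-6, -145, 165] -> [ 0.    4.12 -0.  ]
[-6, -145, 103] -> [ 0.78 -0.    1.34]
[-6, -118, 103] -> [ 0.   -0.68 -0.  ]
[-6, -85, 100] -> [ 0.04 -0.82  0.06]
```

```bash
python3 -m creep '[[-0.16,0,-0.4,0,0],[-0.5,0,-0.8,0,0],[-0.5,0.1,-0.8,0,0],[-0.4,0.21,-0.82,0,0],[0,0.9,0,0,0],[0,0.9,0,0,0],[0,0.9,0,0,0],[0,0.9,0,0,0],[0,0.52,0,0,0],[0.39,0,0.67,0,0],[0.39,0,0.67,0,0],[0,0,0,0,0]]'
python3 gb.py '[[-6,-145,103],[-6,-118,103],[-6,-85,100]]'
cat > bail.py <<'E'
from h import *
J=np.load("J.npz")
for nm in("side","top","wrist"):
    im=vision.get_image(nm); P=cloud(im); hsv=cv2.cvtColor(im["pixels"],cv2.COLOR_BGR2HSV); q=(P-J["o"])@J["F"]*1e3
    R0=(abs(q[...,0])<35)&(q[...,1]<10)&(q[...,1]>-160)&(q[...,2]>15)&(q[...,2]<150)
    for k,m in(("brass",R0&(hsv[...,0]>17)&(hsv[...,0]<27)&(hsv[...,1]>165)),("red",R0&((hsv[...,0]<6)|(hsv[...,0]>174))&(hsv[...,1]>150)&(hsv[...,2]>70))):
        if m.sum()>3: print(nm,k,m.sum(),"min",np.percentile(q[m],4,axis=0).round(),"med",np.median(q[m],0).round(1),"max",np.percentile(q[m],96,axis=0).round())
    if nm=="side": cv2.imwrite("pics/s_b.png",cv2.resize(im["pixels"][160:320,210:370],(640,640),interpolation=cv2.INTER_CUBIC)[:600])
E
python3 bail.py; python3 bar.py
```

```text
clock: 21.62
position: [0.5335, -0.1691, 0.1618]
ee_rot: [-3.134, -0.185, 0.005]
force: [-0.3, 0.2, 0.1]
width: 0.006
gripper_force: 0.0
t 21.625 bed [  -9.6 -143.6  100. ] F bed [-0.2  0.3  0.2] w 0.006 gf 0.0
[-6, -145, 103] -> [ 0.04  0.03 -0.11]
[-6, -118, 103] -> [ 0.   -0.68 -0.  ]
[-6, -85, 100] -> [ 0.04 -0.82  0.06]
side brass 23 min [-20. -90. 111.] med [ -0.  -86.7 113.7] max [ 19. -82. 118.]
side red 162 min [-11. -77.  25.] med [  0.  -72.7  53. ] max [ 11. -68.  79.]
wrist red 692 min [ -5. -79.  39.] med [ 11.9 -75.7  70.6] max [ 13. -73.  83.]
side 360
  y -20 x -13.0 13.0 z 27.0 30.4 46.0
  y 5 x -15.0 13.0 z 23.0 30.6 33.0
  y 30 x -14.0 13.0 z 22.0 30.9 34.0
  y 55 x -14.0 13.0 z 24.0 31.0 33.0
  y 80 x -14.0 12.0 z 23.0 31.1 34.0
  y 105 x -15.0 13.0 z 26.0 31.7 34.0
  y 130 x -15.0 13.0 z 24.0 32.6 36.0
top 665
  y -20 x -13.0 15.0 z 24.0 32.5 47.0
  y 5 x -14.0 15.0 z 22.0 33.1 42.0
  y 30 x -15.0 15.0 z 26.0 32.8 39.0
  y 55 x -15.0 15.0 z 24.0 32.4 41.0
  y 80 x -14.0 15.0 z 24.0 33.1 41.0
  y 105 x -14.0 14.0 z 24.0 33.4 40.0
  y 130 x -15.0 14.0 z 29.0 34.8 44.0
```

View pics/s_b.png

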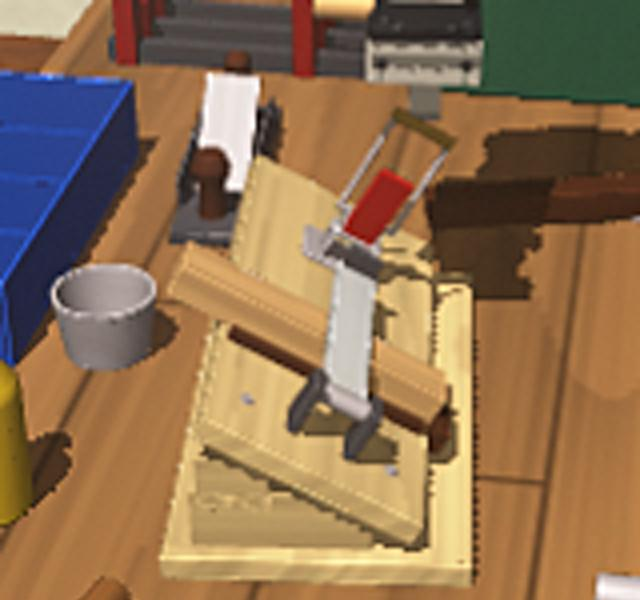

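Picture: the bar lies flat across the seated rail with the lip at its end. The bail stands upright, with the brass crossbar at about (423,127) and the red lever below it. Now I push the crossbar toward the bar.

```bash
python3 -m creep '[[0,-0.35,0,0,0],[0,-0.35,0,0,0],[0,-0.2,0,0,0],[0,-0.2,0,0,0],[0,-0.2,0,0,0],[0,-0.2,0,0,0],[0,-0.2,0,0,0],[0,-0.1,0,0,0],[0,0,0,0,0],[0,0,0,0,0]]'
python3 gb.py; python3 bail.py
```

```text
clock: 23.12
position: [0.5259, -0.0993, 0.1635]
ee_rot: [3.136, 0.182, -0.0]
force: [-0.7, -1.1, -0.0]
width: 0.001
gripper_force: 0.0
t 23.125 bed [ -8.3 -73.3 101.3] F bed [-0.7 -1.   0.4] w 0.001 gf 0.0
side brass 45 min [-21. -21.  78.] med [ -2.3 -17.9  82.2] max [ 19. -12.  84.]
side red 128 min [-11. -79.  25.] med [  0.5 -73.4  45.4] max [ 11. -68.  80.]
wrist red 739 min [ -0. -79.  38.] med [ 11.9 -75.3  70.1] max [ 13. -72.  83.]
```

```bash
python3 -m creep '[[0,0,0,0,0],[0,0,0,0,0],[0,0,0,0,0],[0,0,0,0,0]]' >/dev/null; python3 bail.py; python3 gb.py '[[-15,-10,101]]'
```

```text
side brass 42 min [-20.  -7.  33.] med [ 1.  -2.9 36.3] max [19.  0. 40.]
side red 162 min [-11. -77.  25.] med [  0.3 -72.6  52.6] max [ 11. -67.  78.]
wrist red 728 min [  0. -79.  38.] med [ 12.  -75.4  70. ] max [ 13. -72.  83.]
t 23.925 bed [ -8.3 -73.  101.2] F bed [-0.3 -0.2  0.2] w 0.004 gf 0.0
[-15, -10, 101] -> [-0.14 -1.57  0.09]
```

```bash
python3 gb.py '[[-6,-36,103],[-6,-36,70],[-6,-56,72],[-6,-73,71],[-6,-90,62.5],[-6,-100,52],[-6,-106,41],[-6,-113,30]]'
```

```text
t 23.925 bed [ -8.3 -73.  101.2] F bed [-0.3 -0.2  0.2] w 0.004 gf 0.0
[-6, -36, 103] -> [ 0.03 -0.92 -0.07]
[-6, -36, 70] -> [ 0.41 -0.    0.71]
[-6, -56, 72] -> [-0.02  0.5  -0.04]
[-6, -73, 71] -> [0.01 0.42 0.02]
[-6, -90, 62.5] -> [0.11 0.42 0.18]
[-6, -100, 52] -> [0.13 0.25 0.23]
[-6, -106, 41] -> [0.14 0.15 0.24]
[-6, -113, 30] -> [0.14 0.18 0.24]
```

```bash
python3 -m creep '[[0.03,-0.46,-0.07,0,0],[0,-0.46,0,0,0],[0.2,0,0.35,0,0],[0.21,0,0.36,0,0],[0,0.25,-0.02,0,0],[-0.02,0.25,-0.02,0,0],[0,0.21,0.01,0,0],[0.01,0.21,0.01,0,0],[0,0,0,0,0],[0,0,0,0,0]]'
python3 bail.py; python3 gb.py '[[-6,-90,62.5],[-6,-100,52],[-6,-106,41],[-6,-113,30]]'
```

```text
clock: 25.18
position: [0.543, -0.0969, 0.1389]
ee_rot: [3.136, 0.182, 0.0]
force: [0.4, 0.4, -0.9]
width: 0.003
gripper_force: 0.0
side brass 44 min [-21. -12.  33.] med [ 1.3 -7.9 36.2] max [20. -5. 40.]
side red 112 min [-11. -87.  26.] med [  0.6 -81.3  42.5] max [ 11. -75.  59.]
wrist red 1353 min [ -8. -93.  30.] med [ 10.4 -85.5  51.7] max [ 13. -78.  72.]
t 25.325 bed [ -5.7 -72.7  71.2] F bed [ 0.4 -0.4  0.1] w 0.004 gf 0.0
[-6, -90, 62.5] -> [0.1  0.43 0.19]
[-6, -100, 52] -> [0.13 0.25 0.23]
[-6, -106, 41] -> [0.14 0.15 0.24]
[-6, -113, 30] -> [0.14 0.18 0.24]
```

```bash
python3 -m creep '[[0.03,0.14,0.06,0,0],[0.03,0.14,0.06,0,0],[0.04,0.15,0.07,0,0],[0.06,0.13,0.11,0,0],[0.07,0.12,0.12,0,0],[0,0,0,0,0]]'
python3 bail.py; python3 gb.py '[[-6,-106,41],[-6,-113,30]]'
```

```text
clock: 26.08
position: [0.5552, -0.1234, 0.1214]
ee_rot: [-3.136, -0.181, 0.001]
force: [-0.4, -0.2, 1.6]
width: 0.007
gripper_force: 0.7
side brass 44 min [-21. -14.  32.] med [ 0.6 -9.7 37.1] max [20. -6. 40.]
side red 85 min [ -11. -103.   25.] med [  0.2 -90.6  33.7] max [ 11. -80.  44.]
top brass 5 min [-20. -15.  39.] med [-16.6 -13.3  42.5] max [-12. -13.  45.]
wrist red 1890 min [  -8. -116.   29.] med [  8.9 -95.7  39.5] max [ 13. -82.  54.]
t 26.225 bed [  -6.5 -100.1   52. ] F bed [-0.1  0.8  1.5] w 0.007 gf 0.7
[-6, -106, 41] -> [0.15 0.15 0.23]
[-6, -113, 30] -> [0.14 0.18 0.24]
```

Hooked and loading. I press on down past centre.

```bash
python3 -m creep '[[0.05,0.06,0.08,0,0],[0.05,0.06,0.08,0,0],[0.05,0.06,0.08,0,0],[0.05,0.07,0.08,0,0],[0.05,0.07,0.08,0,0],[0.04,0.06,0.08,0,0],[0.01,0,0.03,0,0],[0,0,0,0,0]]'
python3 bail.py; python3 gb.py '[[-6,-113,28]]'
```

```text
clock: 27.22
position: [0.5687, -0.1358, 0.1029]
ee_rot: [-3.136, -0.183, 0.0]
force: [-9.4, 2.9, 18.3]
width: 0.005
gripper_force: 9.9
side brass 46 min [-21. -14.  32.] med [ -2.5 -10.7  37.1] max [19. -7. 41.]
side red 41 min [ -10. -117.   21.] med [  3.2 -94.5  24. ] max [ 12. -80.  25.]
top brass 26 min [-18. -17.  39.] med [ -0.5 -15.4  42.5] max [ 20. -13.  47.]
wrist red 1794 min [   4. -135.   22.] med [  10.1 -108.9   25.8] max [ 13. -86.  27.]
t 27.375 bed [  -5.6 -114.7   29.6] F bed [ 2.6  4.9 20.1] w 0.009 gf 9.7
[-6, -113, 28] -> [ 0.01 -0.04  0.04]
```

```bash
python3 -m creep '[[-0.05,0,-0.1,0,0],[-0.3,0,-0.5,0,0],[-0.5,0,-0.9,0,0],[-0.5,0.5,-0.9,0,0],[-0.5,1,-0.9,0,0],[-0.5,1,0,0,0],[-0.5,1,0,0,0],[0,0,0,0,0],[0,0,0,0,0]]'
python3 bail.py; python3 bar.py; python3 chk.py
python3 - <<'E'
import cv2,numpy as np
from h import *
im=vision.get_image("top")["pixels"]
a=cv2.resize(cv2.imread("pics/s_b.png"),(400,375)); b=cv2.resize(im[160:280,250:430],(400,267),interpolation=cv2.INTER_CUBIC)
o=np.zeros((375,800,3),np.uint8);o[:,:400]=a;o[:267,400:]=b;cv2.imwrite("pics/fin.png",o)
E
```

```text
clock: 28.5
position: [0.4722, -0.2884, 0.2334]
ee_rot: [-3.136, -0.182, -0.001]
force: [0.4, 0.8, 0.2]
width: 0.003
gripper_force: 0.0
side brass 46 min [-20. -14.  32.] med [ -1.1 -10.1  36.9] max [18. -7. 41.]
side red 72 min [ -11. -132.   21.] med [   0.5 -106.3   23.6] max [ 11. -82.  26.]
top brass 26 min [-20. -17.  39.] med [ -0.5 -15.3  42.4] max [ 20. -13.  47.]
top red 180 min [ -11. -134.   20.] med [   0.3 -110.    26.1] max [ 11. -86.  32.]
wrist red 2467 min [ -11. -138.   24.] med [   1.1 -111.7   25.9] max [ 12. -85.  27.]
side 347
  y -20 x -13.0 13.0 z 28.0 31.1 45.0
  y 5 x -14.0 14.0 z 24.0 30.3 33.0
  y 30 x -13.0 13.0 z 24.0 30.8 34.0
  y 55 x -14.0 13.0 z 24.0 30.9 33.0
  y 80 x -13.0 13.0 z 25.0 31.3 34.0
  y 105 x -14.0 13.0 z 26.0 31.2 35.0
  y 130 x -14.0 11.0 z 23.0 32.7 36.0
top 626
  y -20 x -12.0 13.0 z 24.0 33.4 36.0
  y 5 x -15.0 15.0 z 22.0 32.6 40.0
  y 30 x -14.0 15.0 z 24.0 33.0 42.0
  y 55 x -14.0 15.0 z 22.0 33.0 40.0
  y 80 x -14.0 15.0 z 22.0 32.4 40.0
  y 105 x -14.0 15.0 z 22.0 33.2 42.0
  y 130 x -14.0 14.0 z 26.0 35.4 43.0
side 624 x -0.0761786665919254 0.11397938952883976
  -0.08 ztop 0.0243 y 0.0318 0.07 41
  -0.05 ztop 0.0247 y 0.0327 0.0703 111
  -0.02 ztop 0.0245 y 0.0354 0.0688 56
  0.01 ztop 0.0244 y 0.0331 0.0713 51
  0.04 ztop 0.0248 y 0.0335 0.0713 116
  0.07 ztop 0.0246 y 0.0304 0.0725 128
  0.1 ztop 0.0244 y 0.0309 0.071 121
top 817 x -0.08530583112045927 0.11656720513330333
  -0.08 ztop 0.0302 y 0.0311 0.0775 55
  -0.05 ztop 0.0305 y 0.0307 0.0648 142
  -0.02 ztop 0.0291 y 0.0303 0.0647 84
  0.01 ztop 0.0299 y 0.0311 0.0648 55
  0.04 ztop 0.03 y 0.0306 0.0776 154
  0.07 ztop 0.0306 y 0.0305 0.0742 156
  0.1 ztop 0.0301 y 0.031 0.0647 164
```

View pics/fin.png

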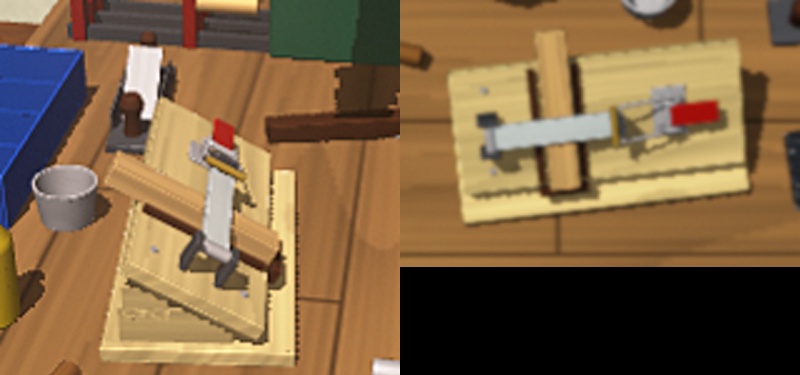

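The final picture shows the rail seated and the bar flat on it. The brass crossbar is behind the lip (615,122 in the top crop) and the red lever lies flat, home, at (695,112). The arm is clear.

```bash
python3 -c "from cell import sign_off; print(sign_off())"
```

```text
the job is handed in; nothing more can be done
None
```

The pale rail is clamped in the jig and the job is handed in: the rail lies flat against the foot stop, the bar is flat on it, the bail is hooked behind the keeper lip, and the red lever is fully home, at about 29 s of the 67 s allowed.

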